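# Set out four sample containers in order of height

## Robot

A 6-joint arm with a two-finger parallel gripper is mounted at the origin on a cart in front of the work surface, level with it; the furniture and walls round the work are solid. World frame = base frame: x ahead of the robot, y to its left, z up, the work surface at z = 0. Lengths are in m, angles in rad, forces in N, time in s.
With the tool pointing down it reaches from about 0.35 to 0.85 m from the base axis. Payload 8.1 kg.
Tool frame: the origin (TCP) lies between the finger pads; the fingertips stand 14 mm ahead of it and the grasp point (between the pads) lies 5 mm behind it (robot.tip_reach is the z of the fingertips in the tool frame, in m); z points along the fingers, y is the line along which they close (so a half turn about z gives the same grasp; the last joint's range is limited). The gripper opens to 93 mm and grips with 3 to 60 N. Pads are 15 mm wide; open, the fingers measure 128 mm over their backs; the gripper's body (75 mm by 188 mm) begins 65 mm behind the grasp point.
Start: joints at [-1.333, 0.13, 1.488, -0, 1.523, -0.085], TCP at [0.19, -0.569, 0.233] pointing down, gripper open.
Joint ranges: [-2.96, 2.96], [-0.89, 2.26], [0.02, 2.5], [-1.34, 4.48], [0, 2.73], [-2.66, 2.66]. Speed limits (rad/s): [2.39, 2.39, 2.79, 3.14, 3.14, 3.14].

## Interface

Orientations are given as a rotation vector (axis times angle).
In Python, from plant import robot gives the robot as it stands. The module is installed in compiled form; this text tells all that it offers.
- The arm moves only by the shell command python3 -m handwheel 'ROWS' [FORCE]. ROWS is JSON, a list of rows, each a list of 7 numbers: the closure, from -1 (fully open) to 1 (shut), then the shift along the tool's x, y, z each as a share of 100 cm, from -1 to 1, then the turn, a rotation vector about the tool's x, y, z each as a share of 180 degrees, from -1 to 1. In form: [[grip, tx, ty, tz, rx, ry, rz], ...]. A call has 1 to 20 rows; each row is the pose to reach, as a shift and turn from the pose commanded when the call began, along the tool's axes at that moment, turning the shorter way round; what a row does not reach only later rows make up. A row lasts 1/8 s, in which the tool goes at most 62.5 mm and 10.7 degrees, less where a joint would pass 70% of its speed; a pose out of reach is approached as far as the arm can. A call with a number of a shift or a turn outside -1 to 1 is refused whole. A call with a gripper value outside its range is refused whole. The fingers move at their own pace and stop on an object; FORCE is the grip in N (left out, the last holds). Time passes only in rows, so rows that repeat a pose let the fingers close. It gives the time, the measured TCP pose, the force, the opening and the grip force at its end, in the units of the state.
- robot.read_state(): the state, without advancing time (a new reading comes with each control period).
- robot.read_camera(name): name is "side" or "top"; returns a dict with "frame" (420x560x3 uint8, red, green, blue), "fx", "fy", "cx", "cy" (pixels), "k1" (the pictures are not rectified: a ray, as slopes to the right and down, at radius r is drawn at 1 + k1 r^2 times it, then the intrinsics apply), "rvec" (rotation vector, rad) and "tvec" (3), from world to camera coordinates, as OpenCV has them. Camera axes: x right, y down, z forward; pixel columns grow to the right and rows downward; lengths in m; the calibration is good to about 2 mm. A picture is of the moment at which its call begins. There is no depth.
- robot.close_job(): hands the job in; it is judged then, once.
Trained networks look in a picture, given as the dict that the camera call returned (one of the last four; its "shot" number tells which), for a name from the list of things; names that differ only in an ending like _2 or _b are one class to them, and where a whole thing is asked for, a point or a joint stands for the part that bears it (a point fixed in the world has none). Each returns a list of dicts, best first, with "conf" (0 to 1); they miss things now and then, are a little off and sometimes report something else, mostly with a low value. They report only what shows in the picture. A call takes as long as a camera call. They do not tell look-alikes from the thing itself.
- robot.regions_of(picture, name): "mask" (420x560 bool, what is visible of it) and "rect" ([left, top, right, bottom] in pixels, round what is visible of it).
The state is a dict: "t": time; "q": joint angles; "dq": joint speeds; "joint_torque": joint torques, N m; "tool_pos": TCP position; "orientation": TCP orientation; "force": force on the tool from outside, world axes, zero at the start; "wrist_torque": the same for the moment, N m; "opening": finger opening in m; "gripper_force": force on a finger pad.
Only numpy, scipy, OpenCV 4.12 (cv2) and the standard library are available. Lean on these libraries where they do the work, as an engineer would, in place of code of your own. Each camera call takes 0.05 s, during which the arm holds its last target. There are 200 camera calls.

## Task

Set the four containers that stand loose to the left of the grey strip upright on the four white spots of that strip, one centred on each spot, in order of height, with the tallest at the end marked by the red knob and the shortest at the blue end. Don't tip any container over, and leave the timer and the tape roll where they are.

Things in the scene. Friction and masses are not known exactly. Their poses are not given: they have to be found in the camera images.
- cryo_mid (a point): small round screw-cap sample tube with a green cap, the shortest: 46 mm high, standing upright; body 12 mm across, cap (the upper 12 mm) 14 mm. Point: on its axis, half-way up, 23 mm above its foot; z up its axis. 15 g.
- vial_mid (a point): small white screw-cap bottle, second shortest: 58 mm high, 25 mm across, standing upright; its straight body can be gripped anywhere from 8 to 38 mm above its foot. Point: on its axis, half-way up, 29 mm above its foot; z up its axis. About 30 g.
- tube_mid (a point): 50 ml tube, translucent with a dark blue cap, standing free, second tallest: 115 mm high; body 28 mm across, straight from 20 to 95 mm above its foot; cap (the upper 17 mm) 34 mm across. Point: on its axis, half-way up, 57.5 mm above its foot; z up its axis. About 30 g.
- amber_mid (a point): dark brown screw-cap bottle with a red cap, the tallest: 125 mm high; body 60 mm across, straight from 10 to 80 mm above its foot, then a shoulder; cap (upper 25 mm) 45 mm across. Point: on its axis, half-way up, 62.5 mm above its foot; z up its axis. About 0.26 kg.
- spot_a: flat white spot, 74 mm across, black dot at its centre, one of four alike (one end), in a straight row 90 mm from centre to centre on a fixed grey strip (84 x 420 x 6 mm), which may lie anywhere and slightly turned. The spot is fixed and 2 mm thick; its top, where a container stands, is 8 mm above the bench. Origin: centre of its underside. y axis: along the row, from spot_d to spot_a; z up.
- spot_b: flat white spot, 74 mm across, black dot at its centre, one of four alike (next to spot_a), in a straight row 90 mm from centre to centre on a fixed grey strip (84 x 420 x 6 mm), which may lie anywhere and slightly turned. The spot is fixed and 2 mm thick; its top, where a container stands, is 8 mm above the bench. Origin: centre of its underside. y axis: along the row, from spot_d to spot_a; z up.
- spot_c: flat white spot, 74 mm across, black dot at its centre, one of four alike (next to spot_d), in a straight row 90 mm from centre to centre on a fixed grey strip (84 x 420 x 6 mm), which may lie anywhere and slightly turned. The spot is fixed and 2 mm thick; its top, where a container stands, is 8 mm above the bench. Origin: centre of its underside. y axis: along the row, from spot_d to spot_a; z up.
- spot_d: flat white spot, 74 mm across, black dot at its centre, one of four alike (the other end), in a straight row 90 mm from centre to centre on a fixed grey strip (84 x 420 x 6 mm), which may lie anywhere and slightly turned. The spot is fixed and 2 mm thick; its top, where a container stands, is 8 mm above the bench. Origin: centre of its underside. y axis: along the row, from spot_d to spot_a; z up.
- red_knob: flat red knob, 28 mm across and 12 mm high, fixed on the strip beyond one of the end spots (55 mm from that spot's centre): it marks the end of the row for the tallest container. A blue knob of the same shape marks the other end. Which end is which varies. Origin: centre of its underside. (Fixed at the back, 0.68 m ahead of the robot base and 0.06 m to its left, a hand pipette stands up to 0.37 m high: keep clear.)
- timer: white lab timer lying flat, 60 x 58 x 16 mm, loose on the bench beside the work, not to be moved. Origin: centre of its underside.
- tape: roll of label tape lying flat, 61 mm across, 19 mm high, loose on the bench beside the work, not to be moved. Origin: centre of its underside.
Not all that is in view belongs to the job. What is shaped like the part that bears tube_mid but pink is not meant.

How it is judged:
By the outcome, as a careful person would: the job done as asked, in the order asked, and still so for the second after the job is handed in, with the robot touching nothing.
It also fails if it takes over 118 s, if anything falls off the work surface, if the arm or the gripper's body presses on something with over 40 N, if the wrist force passes 120 N, or if a joint passes its speed limit or range.

## Working session

There is one attempt and no reset: what is moved stays moved. The work goes in short steps, Python scripts to look and compute and a shell command to move; the robot and the scene stay as the last step left them, time stands still between calls to the robot, and variables do not carry over. Pictures are saved under pics/ and viewed, at most 14 in all, crops included, and the job is handed in when it is done.

```bash
mkdir -p pics; cat > h.py <<'E'
import numpy as np, cv2
from plant import robot
from scipy.spatial.transform import Rotation as R
def proj(p,P):
    Rm=R.from_rotvec(p["rvec"]).as_matrix(); c=np.atleast_2d(P)@Rm.T+p["tvec"]
    s=c[:,:2]/c[:,2:]; s=s*(1+p["k1"]*(s**2).sum(1,keepdims=True))
    return s*[p["fx"],p["fy"]]+[p["cx"],p["cy"]]
def ray(p,uv):
    d=(np.array(uv,float)-[p["cx"],p["cy"]])/[p["fx"],p["fy"]]; s=d.copy()
    for _ in range(20): s=d/(1+p["k1"]*(s@s))
    Rm=R.from_rotvec(p["rvec"]).as_matrix()
    return -Rm.T@np.array(p["tvec"]), Rm.T@np.array([*s,1.])
def at_z(p,uv,z):
    o,d=ray(p,uv); return o+d*(z-o[2])/d[2]
def save(p,n,rect=None,k=1):
    f=p["frame"][:,:,::-1]
    if rect: l,t,r,b=rect; f=f[t:b,l:r]
    cv2.imwrite("pics/"+n,cv2.resize(f,None,fx=k,fy=k,interpolation=cv2.INTER_CUBIC))
E
python3 - <<'E'
from h import *
for c in("top","side"):
    p=robot.read_camera(c); save(p,c+"0.png"); print(c,ray(p,(280,210)))
    for n in "cryo_mid vial_mid tube_mid amber_mid spot_a red_knob timer tape".split():
        for d in robot.regions_of(p,n)[:6]:
            m=d["mask"]; ys,xs=np.nonzero(m)
            print(n,round(d["conf"],2),np.round(d["rect"]),np.round([xs.mean(),ys.mean()],1),len(xs))
s=robot.read_state(); print(s["tool_pos"],s["orientation"],s["t"])
E
```

```text
top (array([ 0.38128551, -0.02760454,  1.23002527]), array([ 0.06881405, -0.00706102, -0.99764571]))
tube_mid 0.46 [168. 252. 185. 263.] [176.7 254.9] 177
amber_mid 0.62 [149. 185. 179. 210.] [163.6 196.6] 477
spot_a 0.88 [283. 204. 305. 224.] [292.8 212.3] 385
spot_a 0.75 [310. 198. 330. 222.] [320.7 210. ] 421
spot_a 0.6 [340. 197. 360. 218.] [348.5 208.3] 390
spot_a 0.6 [366. 196. 383. 220.] [376.4 207.4] 402
timer 0.57 [356. 165. 374. 184.] [366.2 172.8] 310
timer 0.56 [311. 200. 331. 221.] [321.1 210.3] 392
tape 0.67 [176. 223. 193. 239.] [183.3 228.9] 137
tape 0.6 [295. 162. 312. 186.] [303.  171.8] 292
tape 0.38 [366. 193. 385. 218.] [376.1 207. ] 387
side (array([0.01060577, 0.86511614, 0.70234531]), array([ 0.36906091, -0.76833482, -0.5229594 ]))
cryo_mid 0.62 [256. 268. 261. 286.] [259.1 275.5] 65
vial_mid 0.73 [197. 259. 210. 286.] [200.9 273.7] 275
tube_mid 0.84 [225. 266. 244. 321.] [233.7 292.9] 766
tube_mid 0.69 [253. 289. 271. 339.] [263.  311.5] 737
amber_mid 0.69 [156. 269. 191. 333.] [172.1 301. ] 1741
spot_a 0.75 [304. 177. 331. 188.] [314.8 183. ] 216
spot_a 0.65 [279. 204. 308. 216.] [293.7 211. ] 292
spot_a 0.61 [292. 190. 318. 206.] [304.  196.2] 269
spot_a 0.57 [267. 217. 293. 236.] [281.5 227.1] 341
timer 0.59 [270. 174. 288. 187.] [278.1 180.2] 222
tape 0.7 [234. 201. 256. 219.] [244.7 210.2] 314
tape 0.65 [279. 209. 308. 218.] [293.3 210.9] 259
[ 0.19036234 -0.56903285  0.23266684] [3.10068077e+00 5.04828773e-01 1.13325664e-05] 0.9
```

View pics/top0.png

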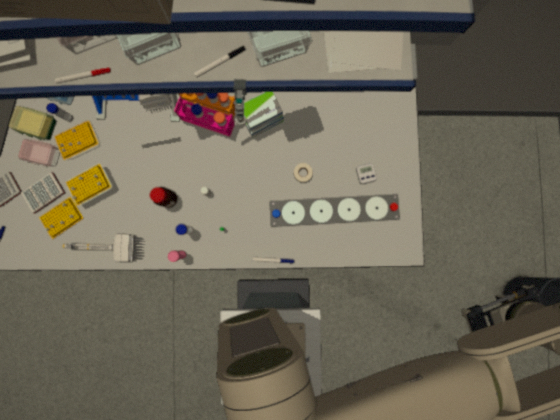

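View pics/side0.png

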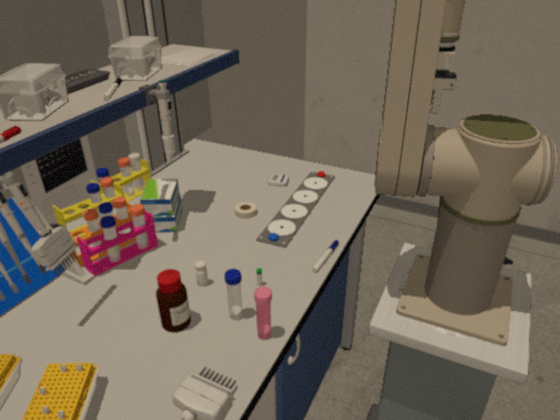

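Top view: amber bottle red cap at (161,196), white vial (204,191), blue-capped tube (181,230), cryo tube with green cap (222,230), strip from blue knob (276,213) to red knob (394,207).
There are two tube candidates: the blue-capped translucent one, side (234,293), and the pink one, side (263,312). Only the blue-capped one fits the description, and I'll confirm it in a crop.

```bash
cat > meas.py <<'E'
from h import *
from scipy import ndimage as nd
def blob(p,rect,cond):
    l,t,r,b=rect; f=p["frame"][t:b,l:r].astype(int); m=cond(f[...,0],f[...,1],f[...,2])
    lab,n=nd.label(m); 
    if n==0: return None
    k=1+np.argmax(nd.sum(m,lab,range(1,n+1))); ys,xs=np.nonzero(lab==k)
    return np.array([xs.mean()+l,ys.mean()+t]),len(xs),(xs.min()+l,ys.min()+t,xs.max()+l,ys.max()+t)
red=lambda r,g,b:(r>90)&(g<60)&(b<60)
blue=lambda r,g,b:(b>r+40)&(b>g+40)
green=lambda r,g,b:(g>r+30)&(g>b+25)
white=lambda r,g,b:(r>185)&(g>185)&(b>175)
E
python3 - <<'E'
from meas import *
p=robot.read_camera("top"); s=robot.read_camera("side")
save(s,"crop_side.png",(140,220,300,350),5); 
a=cv2.resize(p["frame"][150:270,140:300,::-1],None,fx=5,fy=5,interpolation=cv2.INTER_CUBIC); cv2.imwrite("pics/crop_top.png",a)
for n,c,z in(("redknob",(385,195,402,218),.018),("blueknob",(268,204,283,222),.018),):
    u=blob(p,c,red if n[0]=="r" else blue); print(n,u,at_z(p,u[0],z).round(4))
for n,c in(("redknob",(312,165,332,180)),("blueknob",(262,228,285,246))):
    u=blob(s,c,red if n[0]=="r" else blue); print("side",n,u,at_z(s,u[0],.014).round(4))
for d in robot.regions_of(p,"spot_a"):
    ys,xs=np.nonzero(d["mask"]); l,t,r,b=map(int,d["rect"]); u=blob(p,(l-4,t-4,r+5,b+5),white)
    print("spot",round(d["conf"],2),u,at_z(p,u[0],.008).round(4))
for d in robot.regions_of(s,"spot_a"):
    l,t,r,b=map(int,d["rect"]); u=blob(s,(l-4,t-4,r+5,b+5),white)
    print("side spot",u,at_z(s,u[0],.008).round(4))
for n,c,k,z in(("amber",(145,180,180,212),red,.125),("tube",(168,220,195,240),blue,.115),("cryo",(214,222,230,236),green,.046),("vial",(196,183,214,200),white,.058)):
    u=blob(p,c,k); print(n,u,u and at_z(p,u[0],z).round(4))
for n,c,k in(("amber",(150,265,195,335),red),("tube",(220,262,246,285),blue),("cryo",(252,262,266,290),green),("vial",(190,255,214,290),white)):
    u=blob(s,c,k); print("side",n,u)
    if u:
        h,cap={"amber":(.125,.025),"tube":(.115,.017),"cryo":(.046,.012),"vial":(.058,.058)}[n]
        print(at_z(s,u[0],h-cap/2).round(4))
E
```

```text
redknob (array([393.32727273, 206.56363636]), 55, (np.int64(390), np.int64(203), np.int64(397), np.int64(210))) [ 0.4713 -0.3994  0.018 ]
blueknob (array([275.63636364, 212.90909091]), 44, (np.int64(272), np.int64(210), np.int64(279), np.int64(216))) [ 0.4558 -0.0222  0.018 ]
side redknob (array([320.81818182, 174.21212121]), 33, (np.int64(317), np.int64(172), np.int64(325), np.int64(176))) [ 0.472  -0.3986  0.014 ]
side blueknob (array([272.93877551, 236.55102041]), 49, (np.int64(269), np.int64(234), np.int64(277), np.int64(239))) [ 0.4568 -0.0209  0.014 ]
spot 0.97 (array([290.02068966, 212.24827586]), 145, (np.int64(283), np.int64(203), np.int64(297), np.int64(221))) [ 0.458  -0.0682  0.008 ]
spot 0.96 (array([319.66666667, 205.16666667]), 6, (np.int64(319), np.int64(204), np.int64(320), np.int64(207))) [ 0.4795 -0.1637  0.008 ]Traceback (most recent call last):
  File "<stdin>", line 11, in <module>
TypeError: 'NoneType' object is not subscriptable
```

View pics/crop_side.png

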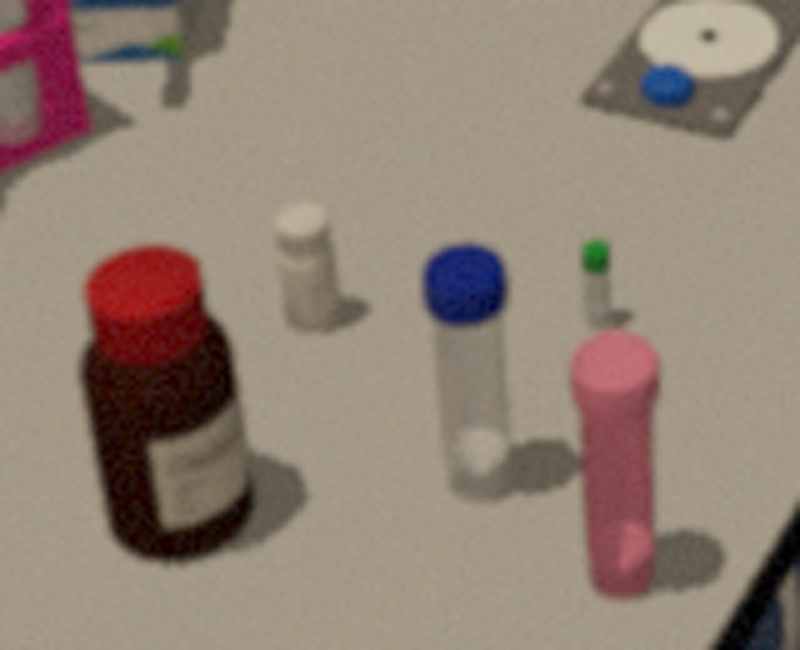

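View pics/crop_top.png

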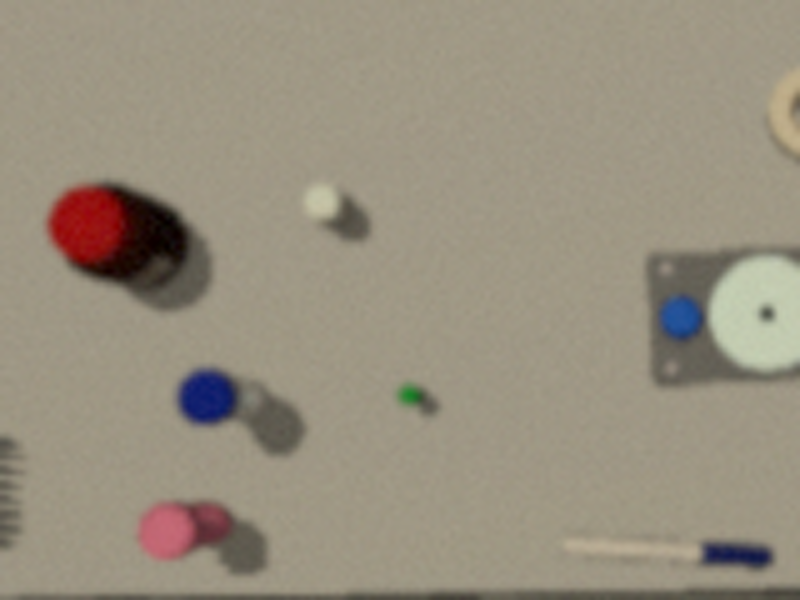

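The crops confirm the blue-capped translucent tube, side (234,293) and top (181,229). The pink one at side (263,312) is not meant. The knobs agree to about 1 mm between cameras, so they'll define the spots.

```bash
python3 - <<'E'
from meas import *
p=robot.read_camera("top"); s=robot.read_camera("side")
wh=lambda r,g,b:(np.minimum(r,g)>170)&(g>b)&(g>=r-3)
def two(a,b):
    (o,d),(q,e)=a,b; t=np.linalg.lstsq(np.c_[d,-e],q-o,rcond=None)[0]; x,y=o+d*t[0],q+e*t[1]; return (x+y)/2,np.linalg.norm(x-y)
T={"amber":((145,180,180,212),red,.125,.025),"tube":((168,220,195,240),blue,.115,.017),"cryo":((214,222,230,236),green,.046,.012),"vial":((196,183,214,200),wh,.058,.012)}
S={"amber":((150,265,195,335),red),"tube":((220,262,246,285),blue),"cryo":((252,262,266,290),green),"vial":((190,255,214,290),wh)}
for n in T:
    c,k,h,cap=T[n]; u=blob(p,c,k); v=blob(s,*S[n])
    print(n,u and (u[0].round(1),u[1],at_z(p,u[0],h-.001).round(4)),v and(v[0].round(1),v[1],[int(x) for x in v[2]],at_z(s,v[0],h-cap*.4).round(4)))
C=np.array([.464,-.2103]);U=np.array([.0408,-.9992])
for i,n in enumerate(["cryo/blue","vial","tube","amber/red"]):
    P=C+U*(-.135+.09*i); print(n,P.round(4),proj(p,[*P,.008]).round(1),proj(s,[*P,.008]).round(1))
st=robot.read_state(); M=R.from_rotvec(st["orientation"]).as_matrix(); print(M.round(3))
E
```

```text
amber (array([157.2, 194.6]), 173, array([0.5072, 0.3223, 0.124 ])) (array([168., 280.]), 378, [158, 270, 179, 291], array([0.5103, 0.3269, 0.115 ]))
tube (array([180.8, 228.9]), 79, array([0.4065, 0.2548, 0.114 ])) (array([232.3, 276.2]), 184, [225, 269, 239, 283], array([0.4079, 0.2572, 0.1082]))
cryo (array([221.5, 228.5]), 12, array([0.408 , 0.1457, 0.045 ])) (array([258.8, 270.5]), 25, [257, 268, 261, 273], array([0.4093, 0.1465, 0.0412]))
vial (array([203.5, 189.4]), 23, array([0.5289, 0.1995, 0.057 ])) None
cryo/blue [ 0.4585 -0.0754] [[292.3 212.1]] [[281.4 227.7]]
vial [ 0.4622 -0.1653] [[320.3 210.6]] [[293.9 211.3]]
tube [ 0.4658 -0.2553] [[348.2 209.1]] [[305.1 196.5]]
amber/red [ 0.4695 -0.3452] [[375.8 207.6]] [[315.3 183.2]]
[[ 0.948  0.317  0.   ]
 [ 0.317 -0.948 -0.   ]
 [ 0.     0.    -1.   ]]
```

```bash
python3 -m handwheel '[[0.1,0.33,-0.17,0,0,0,-0.1],[0.1,0.33,-0.17,0,0,0,-0.2],[0.1,0.33,-0.17,0,0,0,-0.3],[0.1,0.33,-0.17,0,0,0,-0.3973],[0.1,0.33,-0.17,0,0,0,-0.3973],[0.1,0.33,-0.17,0,0,0,-0.3973],[0.1,0.433,-0.609,0.083,0,0,-0.3973],[0.1,0.433,-0.609,0.083,0,0,-0.3973],[0.1,0.433,-0.609,0.083,0,0,-0.3973],[0.1,0.433,-0.609,0.083,0,0,-0.3973],[0.1,0.433,-0.609,0.083,0,0,-0.3973],[0.1,0.433,-0.609,0.083,0,0,-0.3973],[0.1,0.433,-0.609,0.083,0,0,-0.3973],[0.1,0.433,-0.609,0.083,0,0,-0.3973],[0.1,0.433,-0.609,0.083,0,0,-0.3973],[0.1,0.433,-0.609,0.083,0,0,-0.3973],[0.1,0.433,-0.609,0.083,0,0,-0.3973],[0.1,0.433,-0.609,0.083,0,0,-0.3973],[0.1,0.433,-0.609,0.083,0,0,-0.3973],[0.1,0.433,-0.609,0.083,0,0,-0.3973]]' 15
python3 - <<'E'
from h import *
st=robot.read_state(); print(R.from_rotvec(st["orientation"]).as_matrix().round(3))
E
```

```text
t: 3.65
tool_pos: [0.4079, 0.1457, 0.1497]
orientation: [2.222, 2.221, 0.0]
force: [0.9, -0.5, 0.8]
opening: 0.042
gripper_force: 0.0
[[ 0.  1.  0.]
 [ 1. -0.  0.]
 [ 0.  0. -1.]]
```

```bash
python3 -m handwheel '[[0.1,0,0.001,0.06,0,0,0],[0.1,0,0.001,0.1,0,0,0],[0.1,0,0.001,0.13,0,0,0],[0.1,0,0.001,0.13,0,0,0],[0.3,0,0.001,0.13,0,0,0],[0.5,0,0.001,0.13,0,0,0],[0.7,0,0.001,0.13,0,0,0],[0.9,0,0.001,0.13,0,0,0],[0.9,0,0.001,0.13,0,0,0],[0.9,0,0.001,0.13,0,0,0],[0.9,0,0.001,0.13,0,0,0]]' 8
python3 - <<'E'
from h import *
s=robot.read_camera("side"); save(s,"g1.png",(200,220,320,310),5)
E
```

```text
t: 5.03
tool_pos: [0.4096, 0.1461, 0.0204]
orientation: [2.221, 2.221, 0.002]
force: [0.5, 0.5, 5.6]
opening: 0.0132
gripper_force: 8.0
```

View pics/g1.png

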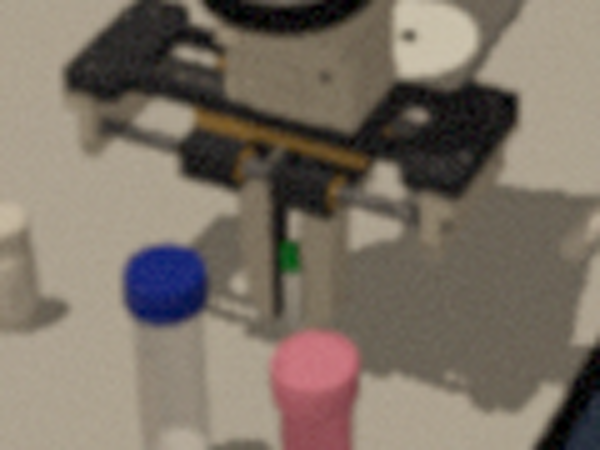

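The image shows the green cap between the fingers at about (258,271) full-frame, upright. Lift and carry to the blue-end spot.

```bash
python3 -m handwheel '[[0.9,0,0,-0.04,0,0,0],[0.9,0,0,-0.08,0,0,0],[0.9,-0.05,0.01,-0.1,0,0,0],[0.9,-0.1,0.02,-0.1,0,0,0],[0.9,-0.15,0.03,-0.1,0,0,0],[0.9,-0.2,0.045,-0.1,0,0,0],[0.9,-0.221,0.0495,-0.08,0,0,0],[0.9,-0.221,0.0495,-0.05,0,0,0],[0.9,-0.221,0.0495,-0.05,0,0,0],[0.9,-0.221,0.0495,-0.05,0,0,0]]'
python3 - <<'E'
from meas import *
for c in("top","side"):
    p=robot.read_camera(c); save(p,"c1"+c+".png",(220,150,340,240),5)
    u=blob(p,(265,195,305,245),green); st=robot.read_state(); t=st["tool_pos"]
    print(c,u, u and at_z(p,u[0],t[2]+.02))
E
```

```text
t: 6.32
tool_pos: [0.4585, -0.0749, 0.0703]
orientation: [2.221, 2.222, 0.0]
force: [0.1, -0.4, 0.3]
opening: 0.0131
gripper_force: 8.0
top None None
side (array([280.07142857, 200.85714286]), 14, (np.int64(279), np.int64(199), np.int64(281), np.int64(203))) [ 0.46113771 -0.07363634  0.09106734]
```

View pics/c1side.png

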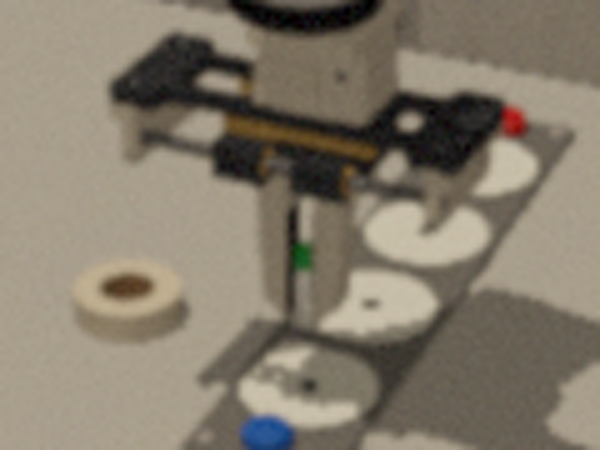

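Tube held upright above the first spot (side ≈ (281,227)). Lower and release.

```bash
python3 -m handwheel '[[0.9,0,0,0.02,0,0,0],[0.9,0,0,0.035,0,0,0],[0.9,0,0,0.0415,0,0,0],[0.9,0,0,0.0415,0,0,0],[0.9,0,0,0.0415,0,0,0],[0.7,0,0,0.0415,0,0,0],[0.5,0,0,0.0415,0,0,0],[0.3,0,0,0.0415,0,0,0],[0.1,0,0,0.0415,0,0,0],[0.1,0,0,0.0415,0,0,0],[0.1,0,0,0.02,0,0,0],[0.1,0,0,-0.03,0,0,0],[0.1,0,0,-0.08,0,0,0],[-0.1,0.1,0.02,-0.08,0,0,0],[-0.1,0.2,0.04,-0.08,0,0,0],[-0.1,0.2,0.04,-0.08,0,0,0],[-0.1,0.2,0.04,-0.08,0,0,0]]'
python3 - <<'E'
from meas import *
P={}
for c in("top","side"):
    p=robot.read_camera(c); P[c]=p
    save(p,"d1"+c+".png",(195,170,315,260),5)
    u=blob(p,(270,195,305,245),green); print(c,u and (u[0],u[1],at_z(p,u[0],.053 if c=="top" else .049)))
    for d in robot.regions_of(p,"vial_mid")[:2]: print("vial",d["conf"],d["rect"], [np.nonzero(d["mask"])[i].mean() for i in(1,0)])
E
```

```text
t: 8.55
tool_pos: [0.4983, 0.1281, 0.1497]
orientation: [-2.217, -2.225, -0.001]
force: [0.6, 0.1, 0.2]
opening: 0.0515
gripper_force: 0.0
top (array([292.38461538, 211.61538462]), 13, array([ 0.45699994, -0.0740377 ,  0.053     ]))
side (array([280.47368421, 214.63157895]), 19, array([ 0.46059244, -0.0743628 ,  0.049     ]))
vial 0.52 [196.1, 258.8, 208.8, 287.8] [np.float64(200.66556291390728), np.float64(273.4006622516556)]
```

View pics/d1side.png

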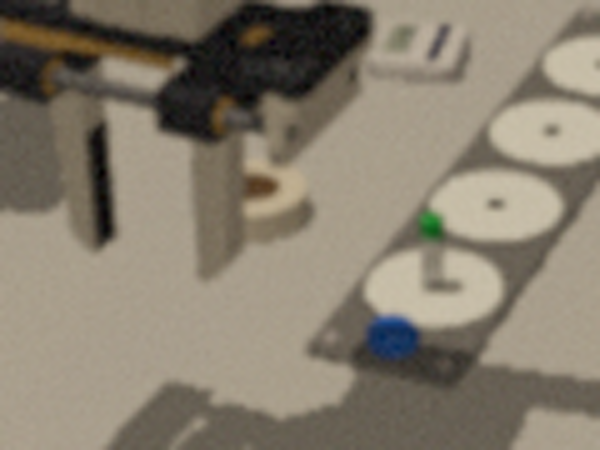

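Cryo stands on its spot within about 1 mm (side (280,215)). Next I'll refine the vial position from the earlier crop.

```bash
python3 - <<'E'
from h import *
p=robot.read_camera("top"); s=robot.read_camera("side")
im=cv2.imread("pics/top0.png").astype(int)[180:202,194:216]
m=(im.min(2)>165-20)&(im.sum(2)>im[:3,:3].sum(2).mean()+60); ys,xs=np.nonzero(m); u=np.array([xs.mean()+194,ys.mean()+180])
print(im[:3,:3].mean((0,1)),m.sum(),u,at_z(p,u,.056).round(4))
print("side",at_z(s,(200.8,273.6),.029).round(4), at_z(s,(203,272.8),.029).round(4))
for x,y in((.527,.198),(.53,.2)): print(proj(p,[x,y,.058]),proj(s,[[x,y,.058],[x,y,0],[x,y,.029]]).round(1))
E
```

```text
[132.77777778 152.22222222 159.66666667] 29 [203.55172414 189.68965517] [0.5281 0.1995 0.056 ]
side [0.53   0.1983 0.029 ] [0.527  0.1938 0.029 ]
[[203.89973676 189.96321122]] [[200.8 263.7]
 [203.2 283.8]
 [202.  273.9]]
[[203.25723523 189.00588792]] [[199.1 263.8]
 [201.6 283.9]
 [200.4 274. ]]
```

```bash
python3 -m handwheel '[[-0.1,0.07,0.03,0.03,0,0,0],[-0.1,0.07,0.03,0.03,0,0,0],[-0.1,0.07,0.03,0.03,0,0,0],[-0.1,0.07,0.03,0.03,0,0,0],[-0.1,0.07,0.03,0.03,0,0,0]]'
```

```text
t: 9.48
tool_pos: [0.5286, 0.1938, 0.1203]
orientation: [2.222, 2.22, 0.001]
force: [0.4, 0.1, -0.0]
opening: 0.0512
gripper_force: 0.0
```

```bash
python3 -m handwheel '[[-0.1,0.004,-0.0005,0.04,0,0,0],[-0.1,0.004,-0.0005,0.08,0,0,0],[-0.1,0.004,-0.0005,0.1,0,0,0],[-0.1,0.004,-0.0005,0.1,0,0,0],[0.1,0.004,-0.0005,0.1,0,0,0],[0.3,0.004,-0.0005,0.1,0,0,0],[0.5,0.004,-0.0005,0.1,0,0,0],[0.8,0.004,-0.0005,0.1,0,0,0],[0.8,0.004,-0.0005,0.1,0,0,0],[0.8,0.004,-0.0005,0.1,0,0,0],[0.8,0.004,-0.0005,0.1,0,0,0]]' 12
python3 -m handwheel '[[0.8,0,0,-0.03,0,0,0],[0.8,0,0,-0.08,0,0,0],[0.8,0,0,-0.1,0,0,0],[0.8,0,0,-0.1,0,0,0]]'
```

```text
t: 10.85
tool_pos: [0.5286, 0.1991, 0.0206]
orientation: [2.221, 2.221, 0.002]
force: [0.3, -0.5, 6.0]
opening: 0.0242
gripper_force: 12.0
t: 11.35
tool_pos: [0.529, 0.1993, 0.1211]
orientation: [2.22, 2.22, 0.005]
force: [0.1, -0.3, -0.4]
opening: 0.0245
gripper_force: 12.0
```

```bash
python3 -m handwheel '[[0.8,-0.06,-0.01,0,0,0,0],[0.8,-0.12,-0.02,0,0,0,0],[0.8,-0.18,-0.033,0,0,0,0],[0.8,-0.24,-0.045,0,0,0,0],[0.8,-0.3,-0.055,0,0,0,0],[0.8,-0.34,-0.065,0,0,0,0],[0.8,-0.364,-0.0665,0.02,0,0,0],[0.8,-0.364,-0.0665,0.05,0,0,0],[0.8,-0.364,-0.0665,0.05,0,0,0],[0.8,-0.364,-0.0665,0.05,0,0,0]]'
python3 - <<'E'
from meas import *
st=robot.read_state();t=st["tool_pos"];print(t)
s=robot.read_camera("side"); save(s,"e1.png",(250,150,350,240),6)
print(proj(s,[[.4622,-.1653,t[2]-.0206+h] for h in(.0,.058)]).round(1))
E
```

```text
t: 12.6
tool_pos: [0.4609, -0.1646, 0.0692]
orientation: [-2.22, -2.221, 0.001]
force: [0.6, 0.6, -0.4]
opening: 0.0243
gripper_force: 12.0
[ 0.46090224 -0.16458099  0.06918314]
[[294.  198.8]
 [294.2 180.2]]
```

View pics/e1.png

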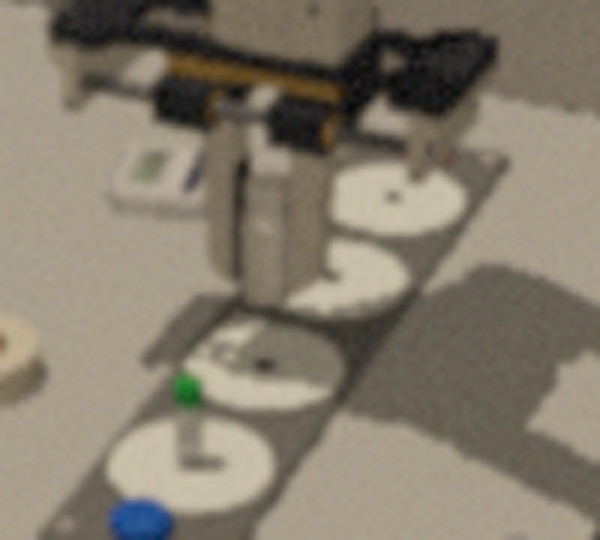

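Vial is upright and centred on its column (x≈294). Lower, release, move to above the tube.

```bash
python3 -m handwheel '[[0.8,0,0.001,0.02,0,0,0],[0.8,0,0.001,0.035,0,0,0],[0.8,0,0.001,0.0405,0,0,0],[0.8,0,0.001,0.0405,0,0,0],[0.8,0,0.001,0.0405,0,0,0],[0.5,0,0.001,0.0405,0,0,0],[0.3,0,0.001,0.0405,0,0,0],[0.1,0,0.001,0.0405,0,0,0],[-0.1,0,0.001,0.0405,0,0,0],[-0.1,0,0.001,0.0405,0,0,0],[-0.1,0,0.001,0.02,0,0,0],[-0.1,0,0.001,-0.03,0,0,0],[-0.1,0,0.001,-0.08,0,0,0],[-0.3,0,0.001,-0.13,0,0,0]]'
python3 -m handwheel '[[-0.3,0.06,-0.01,0,0,0,0],[-0.3,0.12,-0.02,0,0,0,0],[-0.3,0.18,-0.03,0,0,0,0],[-0.3,0.24,-0.04,0,0,0,0],[-0.3,0.3,-0.05,0,0,0,0],[-0.3,0.36,-0.055,0,0,0,0],[-0.3,0.421,-0.055,0,0,0,0],[-0.3,0.421,-0.055,0,0,0,0],[-0.3,0.421,-0.055,0,0,0,0],[-0.3,0.421,-0.055,0,0,0,0]]'
python3 - <<'E'
from meas import *
s=robot.read_camera("side"); save(s,"f1.png",(200,150,340,330),3)
p=robot.read_camera("top"); cv2.imwrite("pics/f2.png",cv2.resize(p["frame"][190:232,270:400,::-1],None,fx=5,fy=5))
E
python3 -c "
import cv2,numpy as np
a=cv2.imread('pics/f1.png');b=cv2.imread('pics/f2.png');b=b[:,:370]
c=np.zeros((max(a.shape[0],b.shape[0]),a.shape[1]+b.shape[1],3),np.uint8);c[:a.shape[0],:a.shape[1]]=a;c[:b.shape[0],a.shape[1]:]=b;cv2.imwrite('pics/f3.png',c)"
```

```text
t: 14.4
tool_pos: [0.4621, -0.165, 0.2012]
orientation: [2.221, 2.222, 0.0]
force: [0.8, -0.4, 0.7]
opening: 0.0566
gripper_force: 0.0
t: 15.65
tool_pos: [0.4076, 0.2547, 0.1996]
orientation: [2.223, 2.22, -0.0]
force: [0.3, -0.9, 0.0]
opening: 0.0603
gripper_force: 0.0
```

View pics/f3.png

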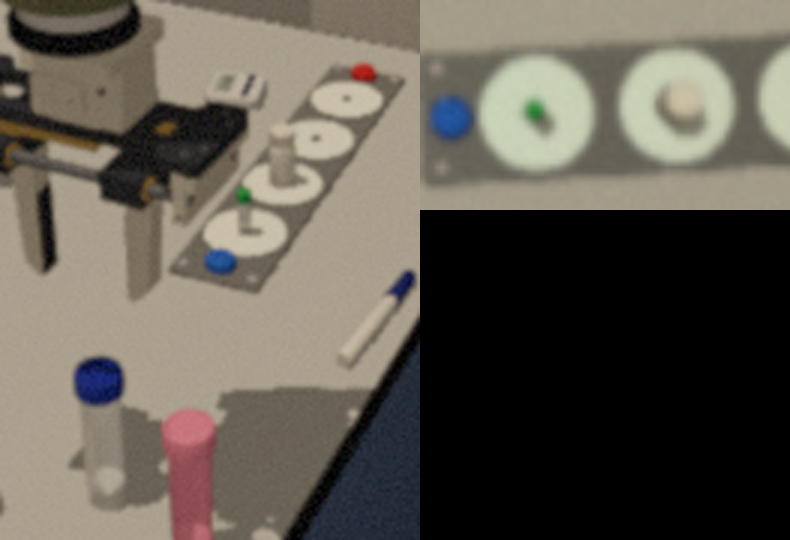

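Cryo and vial stand centred on their spots. The pink tube, side (263,297), is close, so I grip the blue one high with the gripper body above 0.125.

```bash
python3 -m handwheel '[[-0.3,0.001,0,0.05,0,0,0],[-0.3,0.001,0,0.1,0,0,0],[-0.3,0.001,0,0.13,0,0,0],[-0.3,0.001,0,0.13,0,0,0],[-0.1,0.001,0,0.13,0,0,0],[0.1,0.001,0,0.13,0,0,0],[0.3,0.001,0,0.13,0,0,0],[0.5,0.001,0,0.13,0,0,0],[0.7,0.001,0,0.13,0,0,0],[0.7,0.001,0,0.13,0,0,0],[0.7,0.001,0,0.13,0,0,0]]' 12
python3 -m handwheel '[[0.7,0,0,-0.03,0,0,0],[0.7,0,0,-0.08,0,0,0],[0.7,0,0,-0.13,0,0,0],[0.7,0,0,-0.13,0,0,0]]'
```

```text
t: 17.12
tool_pos: [0.4081, 0.2574, 0.0708]
orientation: [2.221, 2.221, 0.003]
force: [-1.4, -0.2, 5.6]
opening: 0.0326
gripper_force: 12.0
t: 17.62
tool_pos: [0.4098, 0.2582, 0.2047]
orientation: [2.219, 2.22, 0.013]
force: [0.1, 0.6, -0.1]
opening: 0.0326
gripper_force: 12.0
```

```bash
python3 -m handwheel '[[0.7,-0.04,0.005,0,0,0,0],[0.7,-0.1,0.01,0,0,0,0],[0.7,-0.16,0.018,0,0,0,0],[0.7,-0.22,0.025,0,0,0,0],[0.7,-0.28,0.032,0,0,0,0],[0.7,-0.34,0.04,0,0,0,0],[0.7,-0.4,0.046,0,0,0,0],[0.7,-0.46,0.052,0,0,0,0],[0.7,-0.5,0.0575,0,0,0,0],[0.7,-0.512,0.0575,0.03,0,0,0],[0.7,-0.512,0.0575,0.08,0,0,0],[0.7,-0.512,0.0575,0.08,0,0,0],[0.7,-0.512,0.0575,0.08,0,0,0]]'
python3 - <<'E'
from meas import *
t=robot.read_state()["tool_pos"];print(t)
s=robot.read_camera("side"); save(s,"g2.png",(250,120,350,220),6)
print(proj(s,[[.4658,-.2553,t[2]-.0708+h] for h in(.0,.108)]).round(1))
E
```

```text
t: 19.25
tool_pos: [0.4651, -0.255, 0.1205]
orientation: [-2.221, -2.222, -0.0]
force: [-0.9, 0.7, 0.2]
opening: 0.0326
gripper_force: 12.0
[ 0.46505861 -0.25498295  0.12045828]
[[305.5 184.1]
 [306.3 150.1]]
```

View pics/g2.png

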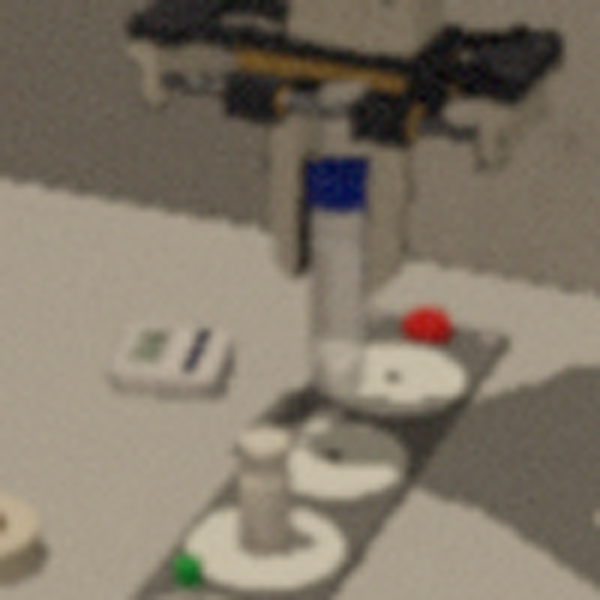

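Tube is vertical above the third spot (foot at (306.5,184), expected (305.5,184)). Lower, release, go to the amber bottle.

```bash
python3 -m handwheel '[[0.7,0,0.0005,0.015,0,0,0],[0.7,0,0.0005,0.028,0,0,0],[0.7,0,0.0005,0.037,0,0,0],[0.7,0,0.0005,0.041,0,0,0],[0.7,0,0.0005,0.0415,0,0,0],[0.7,0,0.0005,0.0415,0,0,0],[0.7,0,0.0005,0.0415,0,0,0]]'
python3 -m handwheel '[[0.4,0,0,0,0,0,0],[0.2,0,0,0,0,0,0],[0,0,0,0,0,0,0],[-0.2,0,0,0,0,0,0],[-0.3,0,0,0,0,0,0],[-0.3,0,0,0,0,0,0],[-0.3,0,0,-0.03,0,0,0],[-0.3,0,0,-0.08,0,0,0],[-0.6,0,0,-0.14,0,0,0],[-0.9,0,0,-0.15,0,0,0]]'
python3 -m handwheel '[[-1,0.06,0.005,0,0,0,0],[-1,0.12,0.01,0,0,0,0],[-1,0.18,0.015,0,0,0,0],[-1,0.24,0.02,0,0,0,0],[-1,0.3,0.025,0,0,0,0],[-1,0.36,0.03,0,0,0,0],[-1,0.42,0.035,0,0,0,0],[-1,0.48,0.04,0,0,0,0],[-1,0.54,0.042,0,0,0,0],[-1,0.579,0.042,0,0,0,0],[-1,0.579,0.042,0,0,0,0],[-1,0.579,0.042,0,0,0,0],[-1,0.579,0.042,0,0,0,0]]'
python3 - <<'E'
from meas import *
s=robot.read_camera("side"); p=robot.read_camera("top")
u=blob(p,(335,195,365,220),blue);v=blob(s,(290,145,325,185),blue)
print(u[0],u[1],at_z(p,u[0],.121),v[0],v[1],at_z(s,v[0],.1165))
a=cv2.resize(s["frame"][120:340,130:350,::-1],None,fx=2.7,fy=2.7);cv2.imwrite("pics/h1.png",a)
E
```

```text
t: 20.18
tool_pos: [0.4657, -0.2554, 0.0787]
orientation: [2.221, 2.221, 0.0]
force: [-1.8, 0.5, 5.6]
opening: 0.0328
gripper_force: 12.0
t: 21.42
tool_pos: [0.4676, -0.2566, 0.2339]
orientation: [2.215, 2.215, 0.003]
force: [-0.0, -1.4, -0.8]
opening: 0.076
gripper_force: 0.0
t: 23.05
tool_pos: [0.5074, 0.3226, 0.2279]
orientation: [2.223, 2.22, -0.001]
force: [-0.4, -0.4, 0.3]
opening: 0.0928
gripper_force: 0.0
[355.02352941 207.38823529] 85 [ 0.46263422 -0.25449294  0.121     ] [306.31884058 163.34782609] 69 [ 0.46513254 -0.25611013  0.1165    ]
```

View pics/h1.png

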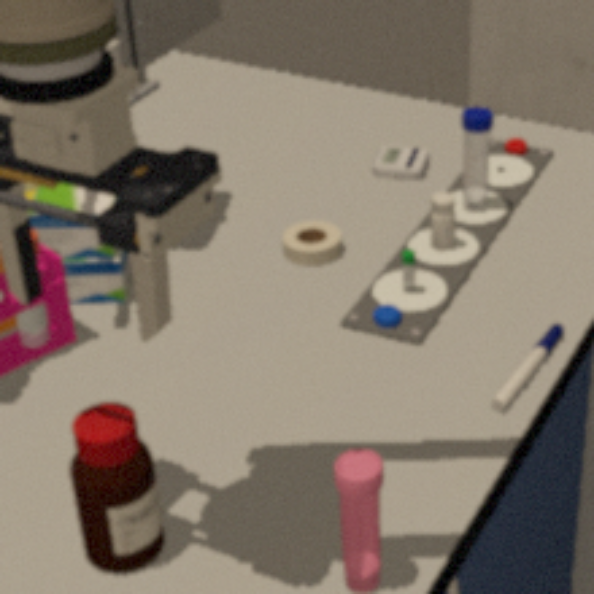

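Tube stands on spot three, side (306,163). Now the amber bottle.

```bash
python3 -m handwheel '[[-1,0.0015,0.0005,0.05,0,0,0],[-1,0.0015,0.0005,0.1,0,0,0],[-1,0.0015,0.0005,0.14,0,0,0],[-1,0.0015,0.0005,0.157,0,0,0],[-1,0.0015,0.0005,0.157,0,0,0],[-0.8,0.0015,0.0005,0.157,0,0,0],[-0.6,0.0015,0.0005,0.157,0,0,0],[-0.4,0.0015,0.0005,0.157,0,0,0],[-0.2,0.0015,0.0005,0.157,0,0,0],[0,0.0015,0.0005,0.157,0,0,0],[0,0.0015,0.0005,0.157,0,0,0],[0,0.0015,0.0005,0.157,0,0,0]]' 30
python3 -m handwheel '[[0,0,0,-0.02,0,0,0],[0,0,0,-0.06,0,0,0],[0,0,0,-0.11,0,0,0],[0,0,0,-0.13,0,0,0],[0,0,0,-0.13,0,0,0],[0,0,0,-0.13,0,0,0]]'
```

```text
t: 24.65
tool_pos: [0.5081, 0.3256, 0.0716]
orientation: [2.221, 2.222, 0.001]
force: [-1.1, 0.4, 5.2]
opening: 0.0576
gripper_force: 29.9
t: 25.4
tool_pos: [0.5066, 0.3248, 0.1985]
orientation: [-2.22, -2.221, 0.006]
force: [-0.2, -0.4, -3.3]
opening: 0.057
gripper_force: 29.9
```

```bash
python3 -m handwheel '[[0,-0.03,-0.01,-0.03,0,0,0],[0,-0.08,-0.02,-0.06,0,0,0],[0,-0.13,-0.03,-0.07,0,0,0],[0,-0.18,-0.038,-0.07,0,0,0],[0,-0.23,-0.038,-0.07,0,0,0],[0,-0.28,-0.038,-0.07,0,0,0],[0,-0.33,-0.038,-0.07,0,0,0],[0,-0.38,-0.038,-0.07,0,0,0],[0,-0.43,-0.038,-0.07,0,0,0],[0,-0.48,-0.038,-0.07,0,0,0],[0,-0.53,-0.038,-0.07,0,0,0],[0,-0.58,-0.038,-0.07,0,0,0],[0,-0.62,-0.038,-0.07,0,0,0],[0,-0.65,-0.038,-0.06,0,0,0],[0,-0.67,-0.038,-0.02,0,0,0],[0,-0.67,-0.038,0.02,0,0,0],[0,-0.67,-0.038,0.05,0,0,0],[0,-0.67,-0.038,0.07,0,0,0],[0,-0.67,-0.038,0.07,0,0,0],[0,-0.67,-0.038,0.07,0,0,0]]'
python3 - <<'E'
from meas import *
t=robot.read_state()["tool_pos"];print(t)
s=robot.read_camera("side"); save(s,"i1.png",(260,90,360,190),6)
print(proj(s,[[.4695,-.3452,t[2]-.0716+h] for h in(.0,.1125)]).round(1))
E
```

```text
t: 27.9
tool_pos: [0.4704, -0.345, 0.1322]
orientation: [2.22, 2.221, 0.0]
force: [1.1, -0.3, -2.7]
opening: 0.0576
gripper_force: 29.9
[ 0.47044343 -0.34495214  0.13218365]
[[315.8 168. ]
 [317.2 133.5]]
```

View pics/i1.png

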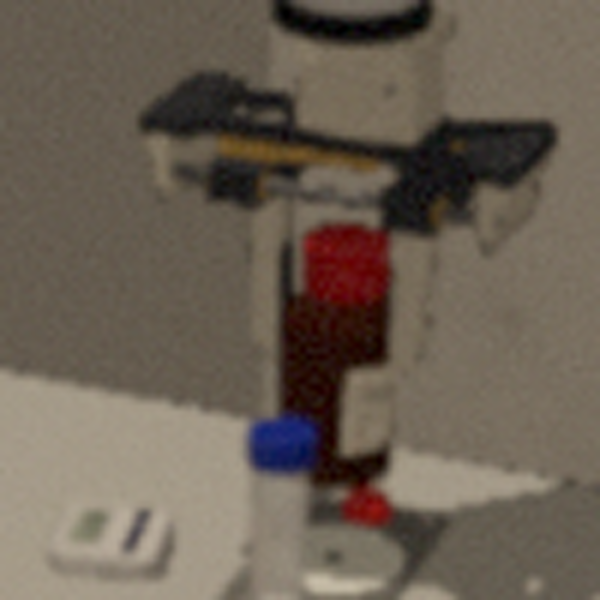

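Bottle upright, on target within about 2 mm (cap at (317.8,134)). Lower, release, retreat.

```bash
python3 -m handwheel '[[0,0,-0.001,0.015,0,0,0],[0,0,-0.001,0.03,0,0,0],[0,0,-0.001,0.042,0,0,0],[0,0,-0.001,0.05,0,0,0],[0,0,-0.001,0.0522,0,0,0],[0,0,-0.001,0.0522,0,0,0],[0,0,-0.001,0.0522,0,0,0]]'
python3 -m handwheel '[[-0.4,0,0,0,0,0,0],[-0.6,0,0,0,0,0,0],[-0.8,0,0,0,0,0,0],[-1,0,0,0,0,0,0],[-1,0,0,0,0,0,0],[-1,0,0,0,0,0,0],[-1,0,0,-0.03,0,0,0],[-1,0,0,-0.08,0,0,0],[-1,0,0,-0.14,0,0,0],[-1,0,0,-0.18,0,0,0],[-1,0.05,0,-0.18,0,0,0],[-1,0.11,0,-0.18,0,0,0],[-1,0.17,0,-0.18,0,0,0],[-1,0.23,0,-0.18,0,0,0],[-1,0.29,0,-0.18,0,0,0],[-1,0.35,0,-0.18,0,0,0],[-1,0.41,0,-0.18,0,0,0],[-1,0.47,0,-0.18,0,0,0],[-1,0.5,0,-0.18,0,0,0],[-1,0.5,0,-0.18,0,0,0]]'
python3 - <<'E'
from meas import *
s=robot.read_camera("side"); p=robot.read_camera("top")
wh=lambda r,g,b:(np.minimum(r,g)>170)&(g>b)&(g>=r-3)
for n,c,r,z in(("cryo",green,(280,200,305,225),.053),("tube",blue,(335,195,365,220),.121),("amber",red,(370,190,389,222),.132)):
    u=blob(p,r,c); print(n,u[0].round(1),u[1],at_z(p,u[0],z).round(4))
v=blob(s,(300,135,340,172),red); print(v[0],v[1],at_z(s,v[0],.123).round(4))
a=cv2.resize(s["frame"][120:250,240:350,::-1],None,fx=4,fy=4);b=cv2.resize(p["frame"][150:235,265:405,::-1],None,fx=2.5,fy=2.5)
c=np.zeros((520,790,3),np.uint8);c[:,:440]=a;c[:212,440:790]=b[:212];cv2.imwrite("pics/j1.png",c)
E
```

```text
t: 28.82
tool_pos: [0.4689, -0.3447, 0.0795]
orientation: [2.221, 2.221, -0.0]
force: [-2.6, 2.3, 6.2]
opening: 0.0574
gripper_force: 30.0
t: 31.32
tool_pos: [0.4684, 0.1573, 0.2589]
orientation: [-2.217, -2.225, -0.0]
force: [-0.3, 0.9, 0.4]
opening: 0.093
gripper_force: 0.0
cryo [292.5 211.5] 12 [ 0.4574 -0.0744  0.053 ]
tube [355.  207.4] 84 [ 0.4625 -0.2544  0.121 ]
amber [383.9 204.6] 138 [ 0.469 -0.337  0.132]
[316.17482517 149.40559441] 143 [ 0.4701 -0.3435  0.123 ]
```

View pics/j1.png

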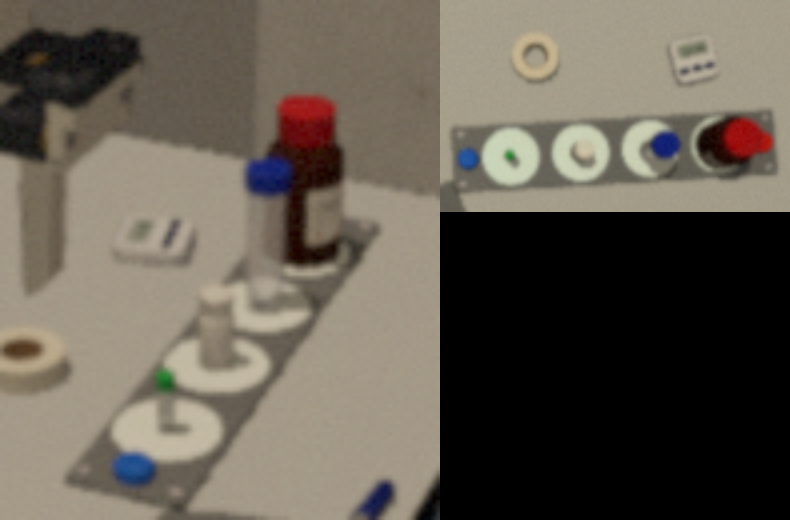

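All four stand upright, centred on their spots and in order. The tape roll and timer haven't moved.

```bash
python3 -c "
from plant import robot
print(robot.close_job())"
```

```text
the job is handed in; nothing more can be done
None
```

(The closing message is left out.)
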